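# Refit the dust drawer so its front plate trips the interlock lever

### The arm

A 6-joint arm with a two-finger parallel gripper is mounted at the origin on a cart in front of the work surface, level with it; the furniture and walls round the work are solid. World frame = base frame: x ahead of the robot, y to its left, z up, the work surface at z = 0. Lengths are in m, angles in rad, forces in N, time in s.
With the tool pointing down it reaches from about 0.425 to 0.95 m from the base axis. Payload 3.5 kg.
Tool frame: the origin (TCP) lies midway between the tips of the shut fingers; the grasp point (between the pads) lies 19 mm behind it; z points along the fingers, y is the direction in which the jaws open and shut (so a half turn about z gives the same grasp; the last joint's range is limited). The gripper opens to 85 mm and grips with 20 to 120 N. Pads are 22 mm wide; open, the fingers measure 114 mm over their backs; the gripper's body (76 mm by 85 mm) begins 54 mm behind the grasp point. The pads swing forward as they close: fully open they stand 13 mm farther back than shut.
Start: joints at [1.023, 0.286, 1.577, -0, 1.279, -0.15], TCP at [0.261, 0.622, 0.209] pointing down, gripper open.
Joint ranges: [-2.77, 2.77], [-0.9, 2.22], [0.21, 2.48], [-1.53, 4.67], [0.24, 2.81], [-2.84, 2.84]. Speed limits (rad/s): [2.79, 2.79, 3.14, 3.14, 3.14, 3.14].

### API

Orientations are given as a unit quaternion [x, y, z, w].
In Python, from plant import ctrl gives the robot as it stands.
- The arm moves only by the tool apply_moves, never from a script. Its argument "moves" is a list that holds one entry, the list of rows, each a list of 7 numbers: the shift along the tool's x, y, z in m, then the turn, a rotation vector about the tool's x, y, z in degrees, then the gripper's target within -1 to 1 (shut at 1, half-way at 0, fully open at -1). In form: [[[tx, ty, tz, ax, ay, az, hand], ...]]. A call has 1 to 12 rows; each row shifts and turns the pose as measured when the row begins, along the tool's axes as they then stand; what a row does not reach is not made up. A row lasts 1/10 s, in which the tool goes at most 50 mm and 8.59 degrees, less where a joint would pass 70% of its speed; a pose out of reach is approached as far as the arm can. A call with a gripper value outside its range is refused whole. The fingers move at their own pace and stop on an object; "force" is the grip in N (left out, the last holds). Time passes only in rows, so rows that do not move let the fingers close. It gives the time, the measured TCP pose, the force and the opening at its end, in the units of the state.
- ctrl.get_state(): the state, without advancing time (a new reading comes with each control period).
- ctrl.read_camera(name): name is "scene" or "top"; returns the picture (400x640x3 uint8, red, green, blue); there is no depth.
- ctrl.get_calibration(name): a dict with "camera_matrix" (3x3 intrinsics, pixels), "k1" (the pictures are not rectified: a ray, as slopes to the right and down, at radius r is drawn at 1 + k1 r^2 times it, then the intrinsics apply), "cam_to_world" (4x4, takes a point from camera to world coordinates). Camera axes: x right, y up, looking along -z (the intrinsics and any distortion apply to the point x, -y, -z); pixel columns grow to the right and rows downward; lengths in m; the calibration is good to about 2 mm. A picture is of the moment at which its call begins. get_calibration takes no time and is no camera call.
- ctrl.sign_off(): hands the job in, once; it reports no verdict.
The state is a dict: "time": time; "qpos": joint angles; "dq": joint speeds; "joint_efforts": joint torques, N m; "eef_pos": TCP position; "tcp_rot": TCP orientation; "contact_force": force on the tool from outside, world axes, zero at the start; "wrist_torque": the same for the moment, N m; "opening": opening from 0.0 (shut) to 1.0 (fully open).
Only numpy, scipy, OpenCV 4.12 (cv2) and the standard library are available. Lean on these libraries where they do the work, as an engineer would, in place of code of your own. Each camera call takes 0.05 s, during which the arm holds its last target. There are 200 camera calls.

### The job

Put the emptied dust drawer back into the downdraft sanding table: carry it over by its body, set it down flat on the landing in front of the opening with its rear end towards the opening, and let go. Then take it again by its black pull tab, slide it in until the front plate rests on the rubber buffers and holds the interlock switch lever pressed, and let go. Leave the other things on the table where they are.

Things in the scene. Friction and masses are not known exactly. Their poses are not given: they have to be found in the camera images.
- dust_drawer: Open-topped steel dust drawer, empty, 0.3 kg. Body 150 mm long (x), 60 wide (y), 44 high; origin under the body's middle, z up, +x to its rear end (goes in first). Grey front plate 112 mm wide, 5 thick, 10 to 52 mm above the underside, at x -80 to -75, with the pull tab on it. Carry it across the 60 mm at mid-body, fingertips 10 to 20 mm above its underside (clear of the landing's guides).
- drawer_pull: Black plastic pull tab fixed to the middle of the drawer's front plate: an upright fin 14 mm thick (y), 42 mm long (x), 34 mm high. Origin on the front plate's outer face at the fin's mid height (33 mm above the drawer's underside); the fin runs from there 42 mm towards -x. Axes as the drawer's.
- pull_grip (a point): Point to grip on the pull tab: in the middle of its thickness, 24 mm in front of the front plate, 33 mm above the drawer's underside, that is at (-104, 0, 33) mm in the drawer's frame. Pinch across the 14 mm thickness (drawer's y) from above.
- sanding_table: Downdraft sanding table, fixed: grey box with perforated top, 200 mm deep (x), 240 wide (y), 82 high. Origin at the foot of the middle of its front face (x = 0, looks to -x). Opening amid the front: 73 mm wide, z 14 to 66. In front of it a flat landing 150 mm long, top at z 14, with flared guides 6 mm high, 76 mm apart at the opening, 100 at the front end. Four rubber buffers stand 14 mm out from the front.
- drawer_home (a point): Where the drawer's origin lies when it is fully home: (61, 0, 14) mm in the sanding table's frame, on the slide bed. Axes as the sanding table's: +x is the way the drawer slides in. When the drawer stands on the landing wholly in front of the opening, its origin is about 160 mm short of this point.
- interlock_lever (a joint): Hinged roller lever, 44 mm long, of the drawer interlock switch on the front face left (+y) of the opening; upright hinge. 0 rad: free, roller standing out 18 mm; grows as it is pushed towards the front face; about 0.44 rad with the front plate on the buffers. Springs back with 0.3 to 0.7 N, less than the drawer's friction on the bed (over 1 N).
- lever_roller (a point): Red roller (9 mm diameter, 12 mm tall) at the free end of the interlock lever, 44 mm above the table; the left end of the drawer's front plate meets it in the last 18 mm of travel.
- tape_measure: Yellow tape measure, 68 x 85 x 34 mm, loose bystander; origin under its middle.
- masking_tape: Roll of masking tape, 105 mm across, 24 mm high, loose bystander; origin under its middle.
- screwdriver: Screwdriver with red handle, 195 mm long, loose bystander; origin under its middle.

How it is judged:
On the way, in this order (a step that is already met when the one before it is completed fails the run):
1. the drawer stands flat on the landing in front of the opening, between 50 and 200 mm short of home, within 25 mm of the middle line, and let go (x of dust_drawer in the frame of drawer_home between -0.2 and -0.05 m and y of dust_drawer in the frame of drawer_home between -0.025 and 0.025 m and z of dust_drawer in the frame of drawer_home between -0.006 and 0.009 m and contact force between dust_drawer and the fingers below 0.05 N and linear speed of dust_drawer below 0.02 m/s), for 0.2 s.
2. the drawer is taken again by its pull tab while it is still at least 30 mm short of home (contact force between drawer_pull and the fingers above 1 N and x of dust_drawer in the frame of drawer_home below -0.03 m), for 0.1 s.
At the end, for the whole second after the job is handed in: The drawer is in the opening on the slide bed, no more than 5 mm short of its home position, the interlock lever is held at more than 0.32 rad, and the drawer is at rest (x of dust_drawer in the frame of drawer_home above -0.005 m and y of dust_drawer in the frame of drawer_home between -0.012 and 0.012 m and z of dust_drawer in the frame of drawer_home between -0.006 and 0.006 m and value of joint interlock_lever above 0.32 rad and linear speed of dust_drawer below 0.01 m/s); the robot touches nothing.
It fails at once if the tape measure, the masking tape or the screwdriver is moved by more than 40 mm (distance of any of tape_measure, masking_tape, screwdriver from where it was at the start of the episode above 0.04 m).
It also fails if it takes over 45 s, if anything falls off the work surface, if the arm or the gripper's body presses on something with over 40 N, if the wrist force passes 120 N, or if a joint passes its speed limit or range.

## Working session

There is one attempt and no reset: what is moved stays moved. The work goes in short steps, Python scripts to look and compute and a tool call to move; the robot and the scene stay as the last step left them, time stands still between calls to the robot, and variables do not carry over. Pictures are saved under pics/ and viewed, about 8 in all and at most 12, crops included, and the job is handed in when it is done.

Besides the shell and the picture viewer there is one more tool, called after "Emit:" as name(argument=value, ...) on one line, values as JSON. apply_moves: Moves the arm, as the interface text tells. Its arguments: {"type":"object","properties":{"moves":{"type":"array","items":{"type":"array","items":{"type":"array","items":{"type":"number"}}}},"force":{"type":"number"}},"required":["moves"]}

```bash
mkdir -p pics; python3 - <<'E'
from plant import ctrl
import cv2,numpy as np
np.set_printoptions(precision=4,suppress=True)
for n in("scene","top"):
    cv2.imwrite(f"pics/{n}0.png",ctrl.read_camera(n)[:,:,::-1]); print(ctrl.get_calibration(n))
print(ctrl.get_state())
E
```

```text
{'camera_matrix': array([[444.343 ,   0.    , 319.389 ],
       [  0.    , 444.343 , 201.4989],
       [  0.    ,   0.    ,   1.    ]]), 'k1': -0.11025105952651516, 'cam_to_world': array([[ 0.7204,  0.3909, -0.5729, -0.1764],
       [-0.6933,  0.4264, -0.5809, -0.7889],
       [ 0.0172,  0.8157,  0.5782,  0.7712],
       [ 0.    ,  0.    ,  0.    ,  1.    ]])}
{'camera_matrix': array([[408.4222,   0.    , 322.8844],
       [  0.    , 408.4222, 199.8471],
       [  0.    ,   0.    ,   1.    ]]), 'k1': 0.019757913632594645, 'cam_to_world': array([[-0.0281,  0.9971, -0.0705,  0.4188],
       [-0.9996, -0.0278,  0.005 , -0.0914],
       [ 0.003 ,  0.0706,  0.9975,  1.4151],
       [ 0.    ,  0.    ,  0.    ,  1.    ]])}
{'time': 0.1, 'qpos': array([ 1.023 ,  0.2871,  1.578 ,  0.    ,  1.2786, -0.15  ]), 'dq': array([ 0.0012, -0.0038, -0.0038,  0.0006,  0.0013,  0.0014]), 'joint_efforts': array([  0.0002, -40.7298, -29.3702,  -0.0002,   0.0034,   0.    ]), 'eef_pos': array([0.2611, 0.6217, 0.2076]), 'tcp_rot': array([ 0.1976,  0.9803, -0.001 , -0.0004]), 'contact_force': array([ 0.2444,  0.2977, -0.07  ]), 'wrist_torque': array([-0.0683, -0.0287,  0.0507]), 'opening': 1.0000252280792028}
```

View pics/scene0.png

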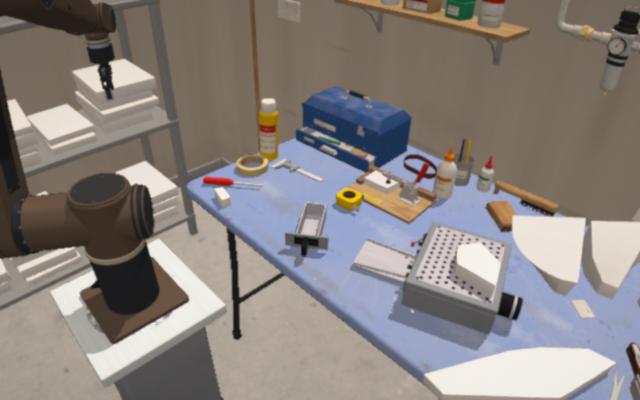

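View pics/top0.png

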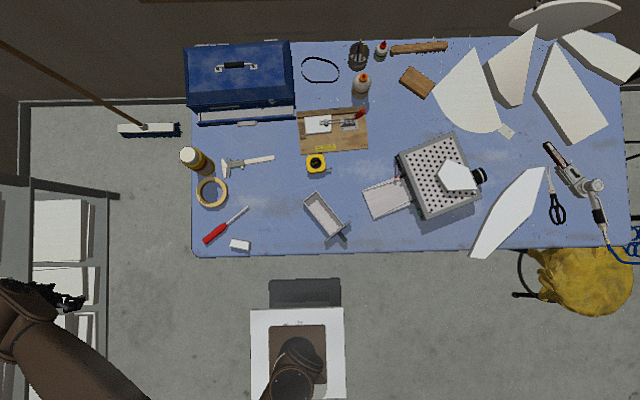

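The top view shows the drawer near (325,215) with its plate to the lower right, the landing near (387,198) and the sanding table near (437,177). I'll zoom in on both views.

```bash
python3 - <<'E'
import cv2
a=cv2.imread("pics/top0.png")[125:250,295:495]; cv2.imwrite("pics/topc.png",cv2.resize(a,None,fx=4,fy=4,interpolation=cv2.INTER_CUBIC))
a=cv2.imread("pics/scene0.png")[190:340,275:535]; cv2.imwrite("pics/scenec.png",cv2.resize(a,None,fx=3,fy=3,interpolation=cv2.INTER_CUBIC))
E
```

```text
(no output)
```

View pics/topc.png

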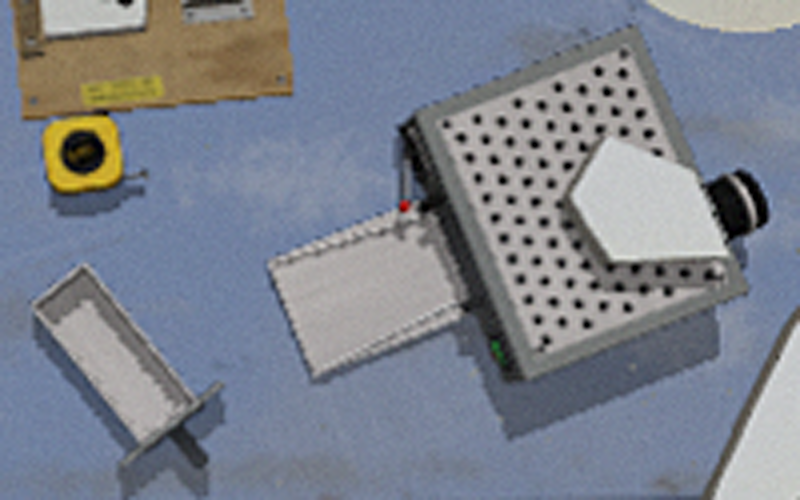

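View pics/scenec.png

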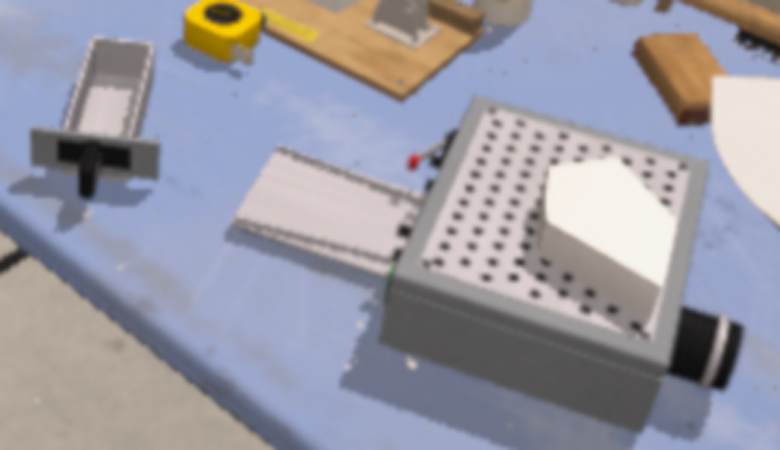

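Readings from the crops, in the corner order I'll feed the fit:
- **Top crop, drawer:** rear rim (35,304) and (84,266), plate ends (122,464) and (222,386), tab tip (203,464).
- **Top crop, table and landing:** table corners (412,112), (522,378), (640,28), (746,290), landing front (270,262) and (315,378).
- **Scene crop:** the same features are visible.

I'll fit planar poses to these.

```bash
cat > h.py <<'E'
import numpy as np, cv2
from scipy.optimize import least_squares
from plant import ctrl
np.set_printoptions(precision=4,suppress=True)
def proj(n,P):
    c=ctrl.get_calibration(n); T=np.linalg.inv(c["cam_to_world"])
    q=np.c_[P,np.ones(len(P))]@T.T; s=np.c_[q[:,0],-q[:,1]]/-q[:,2:3]
    s=s*(1+c["k1"]*(s**2).sum(1,keepdims=True)); K=c["camera_matrix"]
    return s*[K[0,0],K[1,1]]+K[:2,2]
def place(p,L,z0=0):
    L=np.array(L,float)/1000; c,s=np.cos(p[2]),np.sin(p[2])
    return np.c_[p[0]+c*L[:,0]-s*L[:,1],p[1]+s*L[:,0]+c*L[:,1],L[:,2]+z0]
def fit(obs,p0,z0=0):
    f=lambda p:np.concatenate([(proj(n,place(p,L,z0))-px).ravel() for n,L,px in obs])
    r=least_squares(f,p0,loss="soft_l1"); return r.x,r.fun.reshape(-1,2)
E
cat > m.py <<'E'
from h import *
t=lambda a:(np.array(a,float)+.5)/4-.5+[295,125]
s=lambda a:(np.array(a,float)+.5)/3-.5+[275,190]
D=[(75,30,44),(75,-30,44),(-77.5,56,52),(-77.5,-56,52)]
d,r=fit([("top",D+[(-122,0,50)],t([(35,304),(84,266),(122,464),(222,386),(203,464)])),
 ("scene",D,s([(95,38),(154,42),(32,130),(160,145)]))],[.5,-.1,.6]); print("drawer",d,np.degrees(d[2]));print(r)
B=[(0,120,82),(0,-120,82),(200,120,82),(200,-120,82)]
b,r=fit([("top",B,t([(412,112),(522,378),(640,28),(746,290)])),
 ("scene",B,s([(478,97),(393,270),(708,160),(668,365)]))],[.55,-.3,-1.2]); print("table",b,np.degrees(b[2]));print(r)
print("landing front mid",proj("top",place(b,[(-150,0,14)])),t([(292,320)]))
for o in(-160,-150): print(place(b,[(61+o,0,14)]))
print("home",place(b,[(61,0,14)]))
E
python3 m.py
```

```text
drawer [ 0.4728 -0.1007  0.6448] 36.946979333864824
[[-0.3153  0.0837]
 [ 1.3927 -1.481 ]
 [ 0.1838  0.6111]
 [ 1.441  -0.9286]
 [ 1.4299  0.561 ]
 [-1.0221 -0.7935]
 [ 0.2971  0.1324]
 [-1.0731 -1.0854]
 [-0.2819 -0.9992]]
table [ 0.5515 -0.3927 -1.226 ] -70.24449575586296
[[ 0.9401 -0.6938]
 [ 1.1782  0.6422]
 [ 0.0714 -1.5405]
 [ 1.9132  0.3584]
 [-1.4377 -2.1197]
 [-1.2953  0.1966]
 [ 0.7724 -0.2065]
 [-0.3623 -0.4781]]
landing front mid [[367.526  203.5499]] [[367.625 204.625]]
[[ 0.518  -0.2995  0.014 ]]
[[ 0.5214 -0.3089  0.014 ]]
home [[ 0.5721 -0.4501  0.014 ]]
```

```bash
cat >> h.py <<'E'
from scipy.spatial.transform import Rotation as R
def plan(xyz,ydeg,hand,step=.045,turn=8):
    """rows from the present pose to TCP xyz, tool down, tool y at world angle ydeg (nearest equal turn given)"""
    s=ctrl.get_state(); r0=R.from_quat(s["tcp_rot"]); p0=s["eef_pos"]
    a=np.radians(ydeg); y=np.array([np.cos(a),np.sin(a),0]); z=np.array([0,0,-1.]); r1=R.from_matrix(np.c_[np.cross(y,z),y,z])
    w=(r0.inv()*r1).as_rotvec(degrees=True); d=np.array(xyz)-p0
    n=max(1,int(np.ceil(max(np.linalg.norm(d)/step,np.linalg.norm(w)/turn))))
    print("pos",p0,"d",d,"turn",w,"n",n,"open",s["opening"],"F",s["contact_force"],"t",s["time"])
    for i in range(n):
        r=r0*R.from_rotvec(w*i/n,degrees=True)
        print([float(v) for v in np.r_[np.round(r.inv().apply(d/n),4),np.round(w/n,2)]]+[hand])
E
python3 -c "
from h import *
plan([.473,-.101,.15],-53.1,-1)"
```

```text
pos [0.2611 0.6217 0.2076] d [ 0.2119 -0.7227 -0.0576] turn [ -0.0932   0.1162 120.3063] n 17 open 1.0000252280792028 F [ 0.2444  0.2977 -0.07  ] t 0.1
[-0.028, -0.0344, 0.0034, -0.01, 0.01, 7.08, -1]
[-0.032, -0.0307, 0.0034, -0.01, 0.01, 7.08, -1]
[-0.0355, -0.0265, 0.0034, -0.01, 0.01, 7.08, -1]
[-0.0385, -0.0219, 0.0034, -0.01, 0.01, 7.08, -1]
[-0.0409, -0.017, 0.0034, -0.01, 0.01, 7.08, -1]
[-0.0427, -0.0118, 0.0034, -0.01, 0.01, 7.08, -1]
[-0.0438, -0.0065, 0.0034, -0.01, 0.01, 7.08, -1]
[-0.0443, -0.001, 0.0034, -0.01, 0.01, 7.08, -1]
[-0.0441, 0.0044, 0.0034, -0.01, 0.01, 7.08, -1]
[-0.0432, 0.0098, 0.0034, -0.01, 0.01, 7.08, -1]
[-0.0417, 0.0151, 0.0034, -0.01, 0.01, 7.08, -1]
[-0.0395, 0.0201, 0.0034, -0.01, 0.01, 7.08, -1]
[-0.0367, 0.0248, 0.0034, -0.01, 0.01, 7.08, -1]
[-0.0334, 0.0291, 0.0034, -0.01, 0.01, 7.08, -1]
[-0.0295, 0.033, 0.0034, -0.01, 0.01, 7.08, -1]
[-0.0252, 0.0364, 0.0034, -0.01, 0.01, 7.08, -1]
[-0.0206, 0.0392, 0.0034, -0.01, 0.01, 7.08, -1]
```

Emit:
apply_moves(moves=[[[-0.028, -0.034, 0.0034, 0, 0, 7, -1], [-0.032, -0.031, 0.0034, 0, 0, 7, -1], [-0.036, -0.026, 0.0034, 0, 0, 7, -1], [-0.038, -0.022, 0.0034, 0, 0, 7, -1], [-0.041, -0.017, 0.0034, 0, 0, 7, -1], [-0.043, -0.012, 0.0034, 0, 0, 7, -1], [-0.044, -0.006, 0.0034, 0, 0, 7, -1], [-0.044, -0.001, 0.0034, 0, 0, 7, -1], [-0.044, 0.004, 0.0034, 0, 0, 7, -1], [-0.043, 0.01, 0.0034, 0, 0, 7, -1], [-0.042, 0.015, 0.0034, 0, 0, 7, -1], [-0.04, 0.02, 0.0034, 0, 0, 7, -1]]], force=40)

```text
time: 1.3
eef_pos: [0.4015, 0.0931, 0.1602]
tcp_rot: [0.817, 0.577, -0.004, 0.001]
contact_force: [-0.2, -0.3, -0.2]
opening: 1.003
```

```bash
python3 -c "
from h import *
plan([.473,-.101,.12],-53.1,-1)"
```

```text
pos [0.4015 0.0931 0.1602] d [ 0.0715 -0.1941 -0.0402] turn [-0.0346  0.4359 33.531 ] n 5 open 1.0025206375072422 F [-0.1553 -0.3238 -0.2013] t 1.3
[-0.0317, 0.0265, 0.0082, -0.01, 0.09, 6.71, -1]
[-0.0284, 0.03, 0.0082, -0.01, 0.09, 6.71, -1]
[-0.0248, 0.0331, 0.0081, -0.01, 0.09, 6.71, -1]
[-0.0207, 0.0358, 0.0081, -0.01, 0.09, 6.71, -1]
[-0.0164, 0.038, 0.0081, -0.01, 0.09, 6.71, -1]
```

Emit:
apply_moves(moves=[[[-0.032, 0.027, 0.008, 0, 0.1, 6.7, -1], [-0.028, 0.03, 0.008, 0, 0.1, 6.7, -1], [-0.025, 0.033, 0.008, 0, 0.1, 6.7, -1], [-0.021, 0.036, 0.008, 0, 0.1, 6.7, -1], [-0.016, 0.038, 0.008, 0, 0.1, 6.7, -1], [0, 0, 0, 0, 0, 0, -1], [0, 0, 0, 0, 0, 0, -1]]])

```text
time: 2.0
eef_pos: [0.4715, -0.1154, 0.1173]
tcp_rot: [0.954, 0.3, 0.0, -0.001]
contact_force: [0.5, 0.1, 0.1]
opening: 1.002
```

```bash
python3 -c "
from h import *
plan([.473,-.101,.07],-53.1,-1)
a=ctrl.read_camera('top')[150:275,270:420,::-1]; b=ctrl.read_camera('scene')[150:275,240:390,::-1]
cv2.imwrite('pics/c1.png',np.hstack([cv2.resize(i,(400,333),interpolation=cv2.INTER_CUBIC) for i in (a,b)]))"
```

```text
pos [ 0.4715 -0.1154  0.1173] d [ 0.0015  0.0144 -0.0473] turn [-0.11   -0.0915 -2.0419] n 2 open 1.0023313390515096 F [0.5384 0.0901 0.0965] t 2.0
[0.0047, -0.0054, 0.0237, -0.05, -0.05, -1.02, -1]
[0.0048, -0.0054, 0.0237, -0.05, -0.05, -1.02, -1]
```

View pics/c1.png

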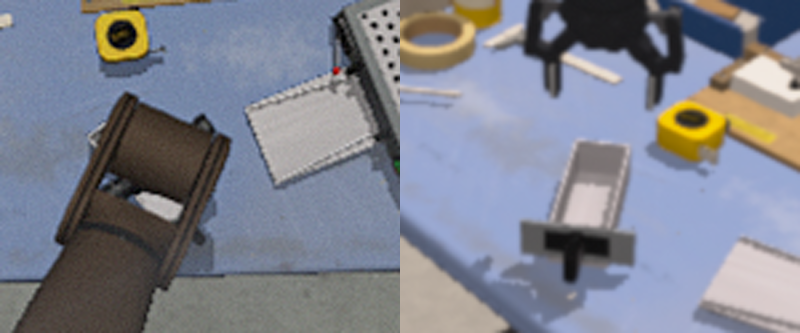

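Open jaws hang over the drawer (scene half: fingertips at ~(550,90) and (655,100), drawer body at ~(595,185)), aligned with its width. I'll correct the offset and go down.

Emit:
apply_moves(moves=[[[0.005, -0.005, 0.022, 0, 0, -1, -1], [0.005, -0.005, 0.022, 0, 0, -1, -1], [0, 0, 0, 0, 0, 0, -1], [0, 0, 0, 0, 0, 0, -1]]])

```text
time: 2.5
eef_pos: [0.4744, -0.096, 0.0751]
tcp_rot: [0.947, 0.322, 0.002, 0.0]
contact_force: [0.1, -0.6, 0.6]
opening: 1.0
```

```bash
python3 -c "
from h import *
plan([.473,-.101,.01],-53.1,-1,.02)
a=ctrl.read_camera('scene')[175:265,270:360,::-1]
cv2.imwrite('pics/c2.png',cv2.resize(a,(540,540),interpolation=cv2.INTER_CUBIC))"
```

```text
pos [ 0.4744 -0.096   0.0751] d [-0.0014 -0.005  -0.0651] turn [ 0.1382 -0.2379  0.6141] n 4 open 0.9998349346210262 F [ 0.1226 -0.6318  0.5755] t 2.5
[-0.0011, 0.0007, 0.0163, 0.03, -0.06, 0.15, -1]
[-0.0011, 0.0007, 0.0163, 0.03, -0.06, 0.15, -1]
[-0.0011, 0.0008, 0.0163, 0.03, -0.06, 0.15, -1]
[-0.0011, 0.0008, 0.0163, 0.03, -0.06, 0.15, -1]
```

View pics/c2.png

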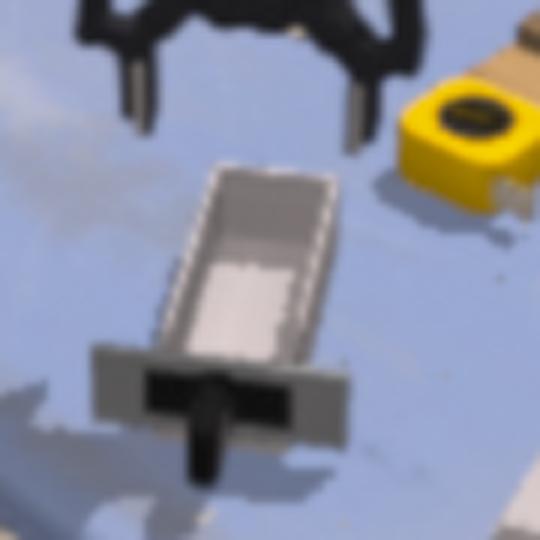

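```bash
python3 -c "
from h import *
s=ctrl.get_state();p=s['eef_pos'];y=R.from_quat(s['tcp_rot']).as_matrix()[:,1]
P=[p+y*k*.0425+[0,0,.013] for k in(-1,1)]
f=lambda P:(proj('scene',np.array(P))-[270,175]+.5)*6-.5
print(f(P)); print(f([p+y*k*.0425-[0,0,.05] for k in(-1,1)]))
print(f(place([.4728,-.1007,.6448],[(75,30,44),(75,-30,44),(-77.5,56,52),(-77.5,-56,52),(0,30,44),(0,-30,44)])))"
```

```text
[[150.2134 168.914 ]
 [341.1635 188.1638]]
[[152.3234 281.7138]
 [337.4598 301.3049]]
[[214.4962 161.7546]
 [340.4124 175.3134]
 [ 88.1876 344.0026]
 [348.9363 374.5276]
 [183.6641 256.8268]
 [315.7735 271.6642]]
```

```bash
python3 -c "
from h import *
p=np.array([.4715,-.1154,.1173]);y=R.from_quat([.954,.3,0,-.001]).as_matrix()[:,1]
for b in(.013,.03): print(proj('scene',np.array([p+y*k*.0425+[0,0,b] for k in(-1,1)])))
a=np.float32(ctrl.read_camera('scene')); s=ctrl.get_state(); print(s['eef_pos'],s['opening'],s['time'])
cv2.imwrite('pics/c3.png',cv2.resize(a[120:245,240:390,::-1],(780,650)[:2] and (720,600),interpolation=cv2.INTER_CUBIC))"
```

```text
[[298.7227 192.4958]
 [331.3642 196.668 ]]
[[298.6597 186.9644]
 [331.5856 191.1096]]
[ 0.4746 -0.0965  0.0754] 0.9982152978809649 2.6[ WARN:0@1.896] global loadsave.cpp:1063 imwrite_ Unsupported depth image for selected encoder is fallbacked to CV_8U.
```

View pics/c3.png

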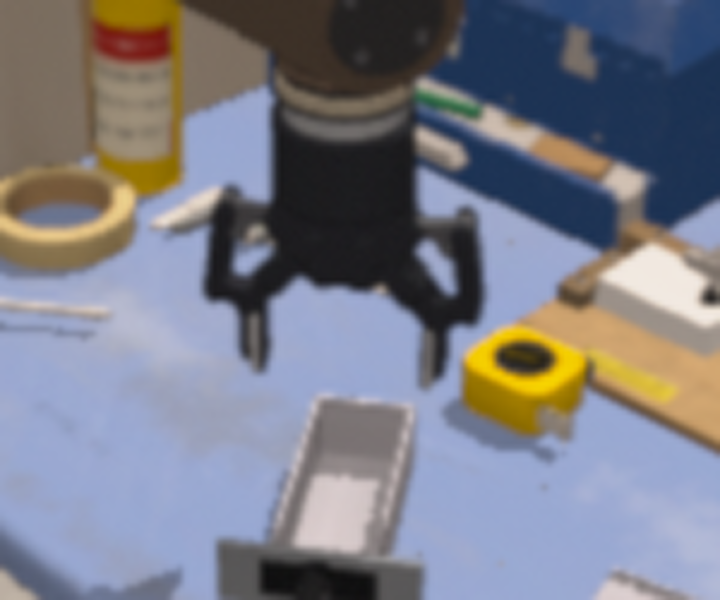

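```bash
python3 -c "
from h import *
p=np.array([.2611,.6217,.2076])
for n in('scene','top'): print(n,proj(n,np.array([p+[0,0,b] for b in(0,.013,.073,.15)])))
a=cv2.imread('pics/scene0.png')[30:110,65:145]; b=cv2.imread('pics/top0.png')[260:340,40:120]
cv2.imwrite('pics/c4.png',np.hstack([cv2.resize(i,(400,400),interpolation=cv2.INTER_CUBIC) for i in(a,b)]))"
```

```text
scene [[111.9539 105.0337]
 [111.0525 101.2965]
 [106.8396  83.6175]
 [101.32    59.8743]]
top [[ 76.47   290.6392]
 [ 73.7264 291.334 ]
 [ 60.2181 294.7555]
 [ 40.5425 299.7412]]
```

View pics/c4.png

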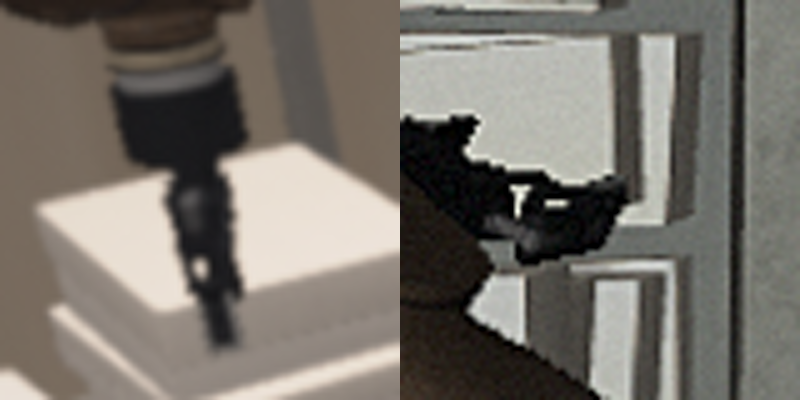

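Tip columns match the prediction, but the tips sit about 6 px higher. That suggests the open tips stand farther back than I assumed. The sideways fit is good, so it's safe to go down partway and check there.

Emit:
apply_moves(moves=[[[-0.001, 0.001, 0.012, 0, 0, 0.2, -1], [-0.001, 0.001, 0.012, 0, 0, 0.2, -1], [-0.001, 0.001, 0.012, 0, 0, 0.2, -1], [-0.001, 0.001, 0.012, 0, 0, 0, -1], [0, 0, 0, 0, 0, 0, -1], [0, 0, 0, 0, 0, 0, -1]]])

```text
time: 3.2
eef_pos: [0.4751, -0.1036, 0.0249]
tcp_rot: [0.949, 0.315, 0.004, 0.002]
contact_force: [0.4, 0.6, 0.2]
opening: 0.997
```

```bash
python3 -c "
from h import *
plan([.473,-.101,.01],-53.1,-1,.02)
s=ctrl.get_state();p=s['eef_pos'];y=R.from_quat(s['tcp_rot']).as_matrix()[:,1]
f=lambda P:(proj('scene',np.array(P))-[260,165]+.5)*5-.5
print(f([p+y*k*.0425+[0,0,.013] for k in(-1,1)]))
a=ctrl.read_camera('scene')[165:275,260:370,::-1]
cv2.imwrite('pics/c5.png',cv2.resize(a,(550,550),interpolation=cv2.INTER_CUBIC))"
```

```text
pos [ 0.4751 -0.1036  0.0249] d [-0.0021  0.0026 -0.0149] turn [ 0.3259 -0.3354 -0.1359] n 1 open 0.997168325426195 F [0.3528 0.6337 0.1796] t 3.2
[-0.0002, -0.0035, 0.0149, 0.33, -0.34, -0.14, -1]
[[187.2329 271.2023]
 [342.7492 288.3411]]
```

View pics/c5.png

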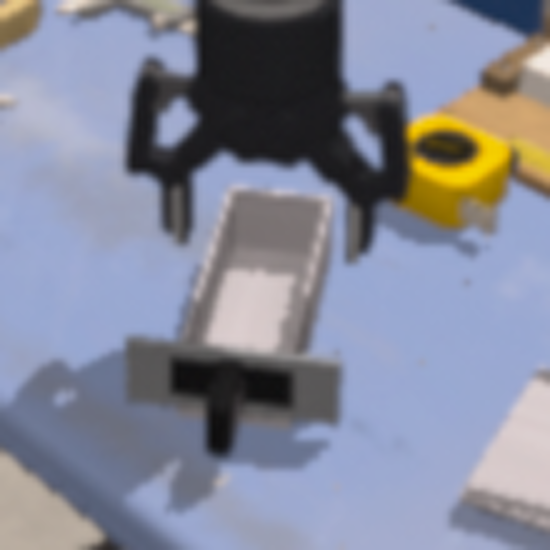

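```bash
python3 -c "
from h import *
obs=[([.2611,.6217,.2076],[.1976,.9803,-.001,0],-1,(109.4,99)),
([.4715,-.1154,.1173],[.954,.3,0,-.001],-1,(296.2,183.7)),([.4715,-.1154,.1173],[.954,.3,0,-.001],1,(335.6,189.4)),
([.4745,-.096,.0752],[.947,.322,.002,0],-1,(293.6,197.0)),([.4745,-.096,.0752],[.947,.322,.002,0],1,(329,200.3)),
([.4751,-.1036,.0249],[.949,.315,.004,.002],-1,(295.5,213.3)),([.4751,-.1036,.0249],[.949,.315,.004,.002],1,(330.9,217))]
def f(u):
  o=[]
  for p,q,k,px in obs:
    m=R.from_quat(q).as_matrix(); o.append(proj('scene',(np.array(p)+m@[u[2],k*u[1],-u[0]])[None])[0]-px)
  return np.array(o).ravel()
for fr in (0,1):
  g=(lambda u:f(u)) if fr else (lambda u:f([u[0],u[1],0]))
  r=least_squares(g,[.013,.045,0][:2+fr]); print(r.x,r.fun.reshape(-1,2).round(1).tolist())
print(f([.013,.0425,0]).reshape(-1,2).round(1).tolist())"
```

```text
[0.0343 0.0484] [[-0.1, 1.5], [0.2, 1.6], [-1.6, 0.6], [-1.3, -1.2], [-0.1, -0.9], [-0.8, -1.0], [-0.4, -0.8]]
[ 0.0352  0.0483 -0.0014] [[0.2, 1.2], [0.1, 1.6], [-1.7, 0.6], [-1.4, -1.1], [-0.1, -0.8], [-0.9, -0.9], [-0.5, -0.7]]
[[1.4, 7.2], [2.5, 8.8], [-4.2, 7.3], [1.1, 5.7], [-2.5, 5.6], [1.5, 5.6], [-2.8, 5.3]]
```

The fit settles it: no sideways offset, and the open tips just stand about 30 mm behind the TCP. Going down and gripping.

Emit:
apply_moves(moves=[[[0, -0.003, 0.007, 0.3, -0.3, 0, -1], [0, 0, 0.006, 0, 0, 0, -1], [0, 0, 0, 0, 0, 0, -1], [0, 0, 0, 0, 0, 0, 1], [0, 0, 0, 0, 0, 0, 1], [0, 0, 0, 0, 0, 0, 1], [0, 0, 0, 0, 0, 0, 1], [0, 0, 0, 0, 0, 0, 1], [0, 0, 0, 0, 0, 0, 1]]], force=40)

```text
time: 4.15
eef_pos: [0.4737, -0.1008, 0.012]
tcp_rot: [0.949, 0.315, 0.001, 0.0]
contact_force: [-1.0, -0.1, -0.2]
opening: 0.682
```

Emit:
apply_moves(moves=[[[0, 0, -0.01, 0, 0, 0, 1], [0, 0, -0.02, 0, 0, 0, 1], [0, 0, -0.03, 0, 0, 0, 1], [0, 0, -0.03, 0, 0, 0, 1], [0, 0, 0, 0, 0, 0, 1]]])

```text
time: 4.65
eef_pos: [0.4703, -0.0993, 0.1026]
tcp_rot: [0.949, 0.315, -0.002, -0.003]
contact_force: [0.6, -1.7, -3.8]
opening: 0.681
```

```bash
python3 -c "
from h import *
plan([.518,-.2995,.11],-160.2,1,.02,7)"
```

```text
pos [ 0.4703 -0.0993  0.1026] d [ 0.0477 -0.2002  0.0074] turn [ -0.1164   0.471  106.9609] n 16 open 0.6811009719056754 F [ 0.557  -1.7491 -3.7977] t 4.65
[-0.0051, 0.0118, -0.0005, -0.01, 0.03, 6.69, 1]
[-0.0037, 0.0123, -0.0005, -0.01, 0.03, 6.69, 1]
[-0.0022, 0.0127, -0.0005, -0.01, 0.03, 6.69, 1]
[-0.0007, 0.0128, -0.0005, -0.01, 0.03, 6.69, 1]
[0.0008, 0.0128, -0.0005, -0.01, 0.03, 6.69, 1]
[0.0022, 0.0127, -0.0005, -0.01, 0.03, 6.69, 1]
[0.0037, 0.0123, -0.0005, -0.01, 0.03, 6.69, 1]
[0.0051, 0.0118, -0.0005, -0.01, 0.03, 6.69, 1]
[0.0065, 0.0111, -0.0005, -0.01, 0.03, 6.69, 1]
[0.0077, 0.0103, -0.0005, -0.01, 0.03, 6.69, 1]
[0.0089, 0.0093, -0.0005, -0.01, 0.03, 6.69, 1]
[0.0099, 0.0082, -0.0005, -0.01, 0.03, 6.69, 1]
[0.0108, 0.007, -0.0005, -0.01, 0.03, 6.69, 1]
[0.0115, 0.0057, -0.0005, -0.01, 0.03, 6.69, 1]
[0.0121, 0.0043, -0.0005, -0.01, 0.03, 6.69, 1]
[0.0125, 0.0029, -0.0005, -0.01, 0.03, 6.69, 1]
```

Weight registers (about 3.8 N), so the drawer is held. Carrying it over.

Emit:
apply_moves(moves=[[[-0.005, 0.012, -0.001, 0, 0, 6.7, 1], [-0.004, 0.012, -0.001, 0, 0, 6.7, 1], [-0.002, 0.013, -0.001, 0, 0, 6.7, 1], [-0.001, 0.013, -0.001, 0, 0, 6.7, 1], [0.001, 0.013, -0.001, 0, 0, 6.7, 1], [0.002, 0.013, -0.001, 0, 0, 6.7, 1], [0.004, 0.012, 0, 0, 0, 6.7, 1], [0.005, 0.012, 0, 0, 0, 6.7, 1], [0.006, 0.011, 0, 0, 0, 6.7, 1], [0.008, 0.01, 0, 0, 0, 6.7, 1], [0.009, 0.009, 0, 0, 0, 6.7, 1], [0.01, 0.008, 0, 0, 0, 6.7, 1]]])

```text
time: 5.85
eef_pos: [0.491, -0.2471, 0.0841]
tcp_rot: [0.918, -0.397, -0.018, -0.003]
contact_force: [-0.4, -0.0, -3.4]
opening: 0.682
```

```bash
python3 -c "
from h import *
plan([.518,-.2995,.10],-160.2,1,.02,7)"
```

```text
pos [ 0.491  -0.2471  0.0841] d [ 0.027  -0.0524  0.0159] turn [ 0.9453  1.9422 23.3763] n 4 open 0.6819578456862674 F [-0.4469 -0.0188 -3.3805] t 5.85
[0.014, 0.0041, -0.0044, 0.24, 0.49, 5.84, 1]
[0.0144, 0.0026, -0.0043, 0.24, 0.49, 5.84, 1]
[0.0146, 0.0011, -0.0042, 0.24, 0.49, 5.84, 1]
[0.0147, -0.0004, -0.0041, 0.24, 0.49, 5.84, 1]
```

Emit:
apply_moves(moves=[[[0.014, 0.004, -0.002, 0.2, 0.5, 5.8, 1], [0.014, 0.003, -0.002, 0.2, 0.5, 5.8, 1], [0.015, 0.001, -0.002, 0.2, 0.5, 5.8, 1], [0.014, 0, 0, 0.2, 0.5, 5.8, 1], [0, 0, 0, 0, 0, 0, 1], [0, 0, 0, 0, 0, 0, 1]]])

```text
time: 6.45
eef_pos: [0.5107, -0.2977, 0.0749]
tcp_rot: [0.814, -0.581, -0.009, 0.001]
contact_force: [-0.6, 0.3, -4.8]
opening: 0.682
```

```bash
python3 -c "
from h import *
plan([.518,-.2995,.045],-160.2,1,.02,7)
a=ctrl.read_camera('scene')[160:310,320:500,::-1]
cv2.imwrite('pics/c6.png',cv2.resize(a,(720,600),interpolation=cv2.INTER_CUBIC))"
```

```text
pos [ 0.5107 -0.2977  0.0749] d [ 0.0073 -0.0018 -0.0299] turn [ 0.7035  0.7635 -0.8286] n 2 open 0.681993907035646 F [-0.5984  0.2616 -4.8079] t 6.45
[0.0022, -0.0033, 0.0149, 0.35, 0.38, -0.41, 1]
[0.0022, -0.0032, 0.0149, 0.35, 0.38, -0.41, 1]
```

View pics/c6.png

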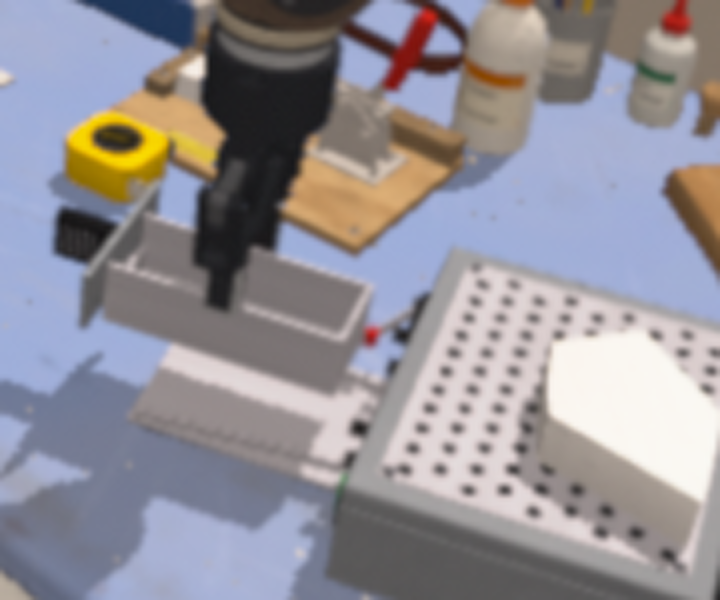

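The drawer hangs level above the landing, rear end at about (355,315) towards the opening, tab outwards at (85,235). I'll lower it and recheck.

Emit:
apply_moves(moves=[[[0.002, -0.003, 0.014, 0.3, 0.4, -0.4, 1], [0.002, -0.003, 0.014, 0.3, 0.4, -0.4, 1], [0, 0, 0, 0, 0, 0, 1], [0, 0, 0, 0, 0, 0, 1]]])

```text
time: 6.9
eef_pos: [0.5158, -0.296, 0.0446]
tcp_rot: [0.82, -0.572, -0.002, 0.001]
contact_force: [-0.3, -0.4, -3.4]
opening: 0.683
```

```bash
python3 -c "
from h import *
plan([.518,-.2995,.027],-160.2,1,.02,7)
s=lambda a:(np.array(a,float)+.5)/4-.5+[320,160]
d,r=fit([('scene',[(75,-30,44),(75,30,44),(-75,30,44),(-77.5,56,52),(-77.5,-56,52)],s([(340,340),(372,288),(150,215),(158,190),(90,268)]))],[.5107,-.2977,-1.21],.063)
print(d,np.degrees(d[2]),r.tolist())"
```

```text
pos [ 0.5158 -0.296   0.0446] d [ 0.0022 -0.0035 -0.0176] turn [0.2065 0.1513 0.3909] n 1 open 0.683479398361645 F [-0.3385 -0.3646 -3.4318] t 6.9
[0.0041, -0.001, 0.0176, 0.21, 0.15, 0.39, 1]
[ 0.511  -0.2993 -1.2623] -72.32347335928142 [[0.319679905121518, 0.9515521848036883], [0.7397545210494627, -0.4766806107220418], [-0.7956965830130684, -0.8294431146485124], [0.7662851976498359, -2.7185870257191596], [-1.7036860090921664, 1.8557951870891145]]
```

Emit:
apply_moves(moves=[[[0.002, 0, 0.007, 0.1, 0.1, 0.2, 1], [0.002, -0.001, 0.006, 0.1, 0.1, 0.2, 1], [0, 0, 0.004, 0, 0, 0, 1], [0, 0, 0, 0, 0, 0, 1]]])

```text
time: 7.3
eef_pos: [0.5186, -0.2997, 0.0279]
tcp_rot: [0.818, -0.575, 0.001, 0.0]
contact_force: [0.0, -0.5, -3.6]
opening: 0.681
```

Emit:
apply_moves(moves=[[[0, 0, 0.001, 0, 0, 0, 1], [0, 0, 0.001, 0, 0, 0, 1], [0, 0, 0, 0, 0, 0, 1]]])

```text
time: 7.6
eef_pos: [0.5189, -0.3001, 0.0263]
tcp_rot: [0.818, -0.575, 0.002, 0.0]
contact_force: [0.3, -0.7, -2.9]
opening: 0.686
```

Emit:
apply_moves(moves=[[[0, 0, 0.001, 0, 0, 0, 1], [0, 0, 0.001, 0, 0, 0, 1], [0, 0, 0, 0, 0, 0, 1]]])

```text
time: 7.9
eef_pos: [0.5192, -0.3004, 0.0262]
tcp_rot: [0.818, -0.575, 0.002, 0.001]
contact_force: [-0.4, 0.7, -2.3]
opening: 0.683
```

Emit:
apply_moves(moves=[[[0, 0, 0, 0, 0, 0, -1], [0, 0, 0, 0, 0, 0, -1], [0, 0, 0, 0, 0, 0, -1], [0, 0, 0, 0, 0, 0, -1], [0, 0, 0, 0, 0, 0, -1], [0, 0, 0, 0, 0, 0, -1], [0, 0, 0, 0, 0, 0, -1], [0, 0, 0, 0, 0, 0, -1]]])

```text
time: 8.7
eef_pos: [0.5217, -0.3023, 0.0282]
tcp_rot: [0.818, -0.575, 0.006, 0.001]
contact_force: [-0.4, 0.2, -0.6]
opening: 0.997
```

Emit:
apply_moves(moves=[[[0, 0, -0.015, 0, 0, 0, -1], [0, 0, -0.025, 0, 0, 0, -1], [0, 0, -0.03, 0, 0, 0, -1], [0, 0, -0.02, 0, 0, 0, -1], [0, 0, 0, 0, 0, 0, -1], [0, 0, 0, 0, 0, 0, -1]]])

```text
time: 9.3
eef_pos: [0.521, -0.3016, 0.125]
tcp_rot: [0.818, -0.575, 0.006, 0.001]
contact_force: [-0.3, 0.5, -0.8]
opening: 0.998
```

```bash
python3 -c "
from h import *
print(ctrl.get_state()['eef_pos'])
a=ctrl.read_camera('scene')[180:300,320:464,::-1]
cv2.imwrite('pics/c7.png',cv2.resize(a,(720,600),interpolation=cv2.INTER_CUBIC))"
```

```text
[ 0.521  -0.3016  0.125 ]
```

View pics/c7.png

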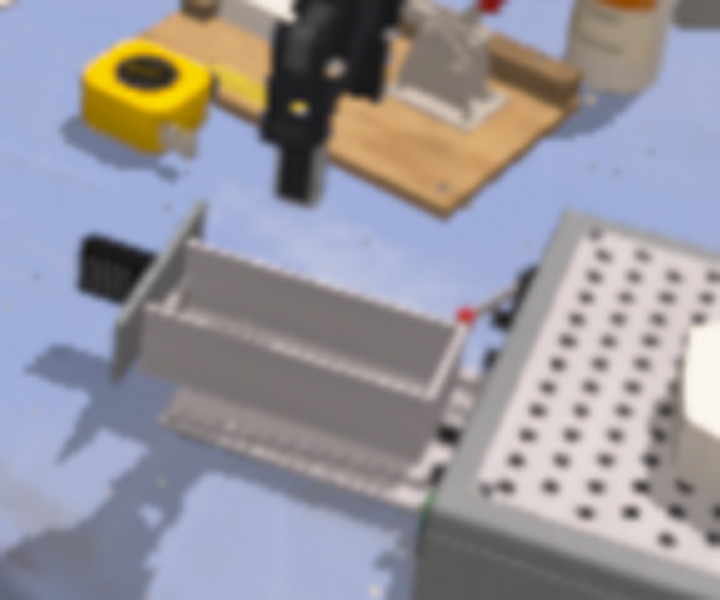

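The drawer stands flat on the landing, free of the fingers (rear rim corners (432,397) and (467,325), plate top ends (203,208) and (120,320), tab at (80–150,240–300)). I'll fit its pose.

```bash
cat > fitl.py <<'E'
from h import *
s=lambda a:(np.array(a,float)+.5)/5-.5+[320,180]
d,r=fit([('scene',[(75,-30,44),(75,30,44),(-75,30,44),(-77.5,56,52),(-77.5,-56,52)],s([(432,397),(467,325),(190,240),(203,208),(120,320)]))],[.519,-.300,-1.22],.014)
print(d,np.degrees(d[2]),r.round(1).tolist())
for p in(d,[.5192,-.3004,np.radians(-70.2)]): print("grip",place(p,[(-104,0,33)],.014))
b=[.5515,-.3927,-1.226]; c=R.from_euler('z',-b[2])
print("drawer in table frame",c.apply([.5192-b[0],-.3004-b[1],0]),c.apply([d[0]-b[0],d[1]-b[1],0]))
print("roller mm",proj('scene',place(b,[(-18,y,44) for y in(45,50,55,60)])), s([(466,316)]))
plan([.484,-.2026,.125],-160.2,-1,.03)
E
python3 fitl.py
```

```text
[ 0.52   -0.3018 -1.2205] -69.93233058204123 [[0.3, 0.4], [0.4, 0.0], [-0.4, -0.3], [0.1, -2.1], [-0.5, 0.6]]
grip [[ 0.4843 -0.2041  0.047 ]]
grip [[ 0.484  -0.2025  0.047 ]]
drawer in table frame [-0.0978  0.0008  0.    ] [-0.0962  0.0011  0.    ]
roller mm [[415.473  246.0918]
 [416.0363 244.9265]
 [416.5957 243.7687]
 [417.1511 242.6186]] [[412.8 242.8]]
pos [ 0.5211 -0.3017  0.125 ] d [-0.0371  0.0991 -0.    ] turn [-0.3414 -0.6181  0.0298] n 4 open 1.0001371677384718 F [1.0657 0.3678 0.2963] t 9.35
[-0.0265, 0.0003, -0.0003, -0.09, -0.15, 0.01, -1]
[-0.0265, 0.0003, -0.0002, -0.09, -0.15, 0.01, -1]
[-0.0265, 0.0003, -0.0001, -0.09, -0.15, 0.01, -1]
[-0.0265, 0.0003, -0.0001, -0.09, -0.15, 0.01, -1]
```

The camera fit and the robot's pose agree within 2 mm. Moving to the pull tab.

Emit:
apply_moves(moves=[[[-0.026, 0, 0, 0, 0, 0, -0.2], [-0.026, 0, 0, 0, -0.3, 0, -0.2], [-0.026, 0, 0, -0.3, -0.3, 0, -0.2], [-0.022, 0, 0, 0, 0, 0, -0.2], [0, 0, 0, 0, 0, 0, -0.2], [0, 0, 0, 0, 0, 0, -0.2]]])

```text
time: 9.95
eef_pos: [0.4821, -0.2029, 0.1163]
tcp_rot: [0.818, -0.575, -0.006, -0.0]
contact_force: [0.4, 0.2, 0.2]
opening: 0.601
```

```bash
python3 -c "
from h import *
plan([.484,-.203,.07],-160.2,-.2,.02)"
```

```text
pos [ 0.4821 -0.2029  0.1163] d [ 0.0019 -0.0001 -0.0463] turn [ 0.4057  0.5926 -0.0546] n 3 open 0.601399058499943 F [0.412  0.2467 0.2412] t 9.95
[0.0004, -0.0007, 0.0154, 0.14, 0.2, -0.02, -0.2]
[0.0004, -0.0007, 0.0154, 0.14, 0.2, -0.02, -0.2]
[0.0003, -0.0006, 0.0154, 0.14, 0.2, -0.02, -0.2]
```

Emit:
apply_moves(moves=[[[0, -0.001, 0.015, 0.1, 0.2, 0, -0.2], [0, -0.001, 0.015, 0.1, 0.2, 0, -0.2], [0, 0, 0.015, 0.1, 0.2, 0, -0.2], [0, 0, 0.015, 0, 0, 0, -0.2], [0, 0, 0.015, 0, 0, 0, -0.2], [0, 0, 0.007, 0, 0, 0, -0.2], [0, 0, 0, 0, 0, 0, -0.2], [0, 0, 0, 0, 0, 0, -0.2]]])

```text
time: 10.75
eef_pos: [0.4856, -0.209, 0.0291]
tcp_rot: [0.816, -0.577, -0.0, 0.001]
contact_force: [0.6, -0.5, -0.2]
opening: 0.596
```

```bash
python3 -c "
from h import *
plan([.484,-.203,.028],-160.2,-.2,.02)"
```

```text
pos [ 0.4856 -0.209   0.0291] d [-0.0016  0.006  -0.0011] turn [ 0.1444 -0.0862 -0.3327] n 1 open 0.5964992579487709 F [ 0.6462 -0.515  -0.2084] t 10.75
[-0.0061, -0.0005, 0.0011, 0.14, -0.09, -0.33, -0.2]
```

Emit:
apply_moves(moves=[[[-0.006, 0, 0, 0, 0, -0.3, -0.2], [0, 0, 0, 0, 0, 0, -0.2], [0, 0, 0, 0, 0, 0, 1], [0, 0, 0, 0, 0, 0, 1], [0, 0, 0, 0, 0, 0, 1], [0, 0, 0, 0, 0, 0, 1], [0, 0, 0, 0, 0, 0, 1], [0, 0, 0, 0, 0, 0, 1], [0, 0, 0, 0, 0, 0, 1]]], force=40)

```text
time: 11.65
eef_pos: [0.4851, -0.204, 0.032]
tcp_rot: [0.818, -0.575, 0.002, 0.001]
contact_force: [0.1, -0.0, -0.5]
opening: 0.149
```

```bash
python3 -c "
from h import *
plan([.5385,-.3547,.0285],-160.2,1,.02)"
```

```text
pos [ 0.4851 -0.204   0.032 ] d [ 0.0534 -0.1507 -0.0035] turn [-0.0251 -0.3277 -0.0224] n 8 open 0.1485354075740964 F [ 0.0863 -0.0426 -0.5154] t 11.65
[0.02, 0.0001, 0.0006, -0.0, -0.04, -0.0, 1]
[0.02, 0.0001, 0.0005, -0.0, -0.04, -0.0, 1]
[0.02, 0.0001, 0.0005, -0.0, -0.04, -0.0, 1]
[0.02, 0.0001, 0.0005, -0.0, -0.04, -0.0, 1]
[0.02, 0.0001, 0.0005, -0.0, -0.04, -0.0, 1]
[0.02, 0.0001, 0.0005, -0.0, -0.04, -0.0, 1]
[0.02, 0.0001, 0.0005, -0.0, -0.04, -0.0, 1]
[0.02, 0.0001, 0.0005, -0.0, -0.04, -0.0, 1]
```

The tab is gripped (about 13 mm opening). Sliding in, watching the force.

Emit:
apply_moves(moves=[[[0.012, 0, 0, 0, 0, 0, 1], [0.012, 0, 0, 0, 0, 0, 1], [0.012, 0, 0, 0, 0, 0, 1], [0.012, 0, 0, 0, 0, 0, 1], [0.012, 0, 0, 0, 0, 0, 1], [0, 0, 0, 0, 0, 0, 1]]])

```text
time: 12.25
eef_pos: [0.5059, -0.2611, 0.0322]
tcp_rot: [0.818, -0.575, -0.001, -0.0]
contact_force: [-1.2, -2.0, -1.3]
opening: 0.151
```

```bash
python3 -c "
from h import *
plan([.5385,-.3547,.0315],-160.2,1,.012)"
```

```text
pos [ 0.5059 -0.2611  0.0322] d [ 0.0326 -0.0936 -0.0007] turn [ 0.0383  0.1186 -0.0105] n 9 open 0.15059569966807682 F [-1.2389 -1.9958 -1.271 ] t 12.25
[0.011, 0.0001, 0.0001, 0.0, 0.01, -0.0, 1]
[0.011, 0.0001, 0.0001, 0.0, 0.01, -0.0, 1]
[0.011, 0.0001, 0.0001, 0.0, 0.01, -0.0, 1]
[0.011, 0.0001, 0.0001, 0.0, 0.01, -0.0, 1]
[0.011, 0.0001, 0.0001, 0.0, 0.01, -0.0, 1]
[0.011, 0.0001, 0.0001, 0.0, 0.01, -0.0, 1]
[0.011, 0.0001, 0.0001, 0.0, 0.01, -0.0, 1]
[0.011, 0.0001, 0.0001, 0.0, 0.01, -0.0, 1]
[0.011, 0.0001, 0.0001, 0.0, 0.01, -0.0, 1]
```

Emit:
apply_moves(moves=[[[0.011, 0, 0, 0, 0, 0, 1], [0.011, 0, 0, 0, 0, 0, 1], [0.011, 0, 0, 0, 0, 0, 1], [0.011, 0, 0, 0, 0, 0, 1], [0.011, 0, 0, 0, 0, 0, 1], [0.01, 0, 0, 0, 0, 0, 1], [0, 0, 0, 0, 0, 0, 1]]])

```text
time: 12.95
eef_pos: [0.5287, -0.3244, 0.032]
tcp_rot: [0.818, -0.575, -0.004, -0.002]
contact_force: [0.3, -0.0, -0.6]
opening: 0.147
```

```bash
python3 -c "
from h import *
plan([.5385,-.3547,.0315],-160.2,1,.01)"
```

```text
pos [ 0.5287 -0.3244  0.032 ] d [ 0.0098 -0.0303 -0.0005] turn [ 0.0894  0.4833 -0.0484] n 4 open 0.14668428227789218 F [ 0.2955 -0.0429 -0.6006] t 12.95
[0.008, 0.0002, 0.0001, 0.02, 0.12, -0.01, 1]
[0.008, 0.0003, 0.0001, 0.02, 0.12, -0.01, 1]
[0.008, 0.0003, 0.0001, 0.02, 0.12, -0.01, 1]
[0.008, 0.0003, 0.0001, 0.02, 0.12, -0.01, 1]
```

Emit:
apply_moves(moves=[[[0.008, 0, 0, 0, 0.1, 0, 1], [0.008, 0, 0, 0, 0.1, 0, 1], [0.006, 0, 0, 0, 0.1, 0, 1], [0, 0, 0, 0, 0, 0, 1]]])

```text
time: 13.35
eef_pos: [0.5355, -0.344, 0.032]
tcp_rot: [0.818, -0.575, -0.005, -0.001]
contact_force: [-0.6, -0.6, 0.5]
opening: 0.151
```

Emit:
apply_moves(moves=[[[0.004, 0, 0, 0, 0, 0, 1], [0.003, 0, 0, 0, 0, 0, 1], [0, 0, 0, 0, 0, 0, 1]]])

```text
time: 13.65
eef_pos: [0.5371, -0.3487, 0.032]
tcp_rot: [0.818, -0.575, -0.007, -0.002]
contact_force: [-1.9, 1.4, 1.9]
opening: 0.146
```

```bash
python3 -c "
from h import *
plan([.5385,-.3547,.0315],-160.2,1,.01)"
```

```text
pos [ 0.5371 -0.3487  0.032 ] d [ 0.0014 -0.006  -0.0005] turn [ 0.2717  0.8298 -0.0048] n 1 open 0.14590936151238387 F [-1.9486  1.4259  1.853 ] t 13.65
[0.0062, 0.0007, 0.0004, 0.27, 0.83, -0.0, 1]
```

Emit:
apply_moves(moves=[[[0.004, 0, 0, 0.1, 0.3, 0, 1], [0.004, 0, 0, 0.1, 0.3, 0, 1], [0.004, 0, 0, 0, 0, 0, 1]]])

```text
time: 13.95
eef_pos: [0.5384, -0.353, 0.032]
tcp_rot: [0.818, -0.575, -0.011, -0.004]
contact_force: [-7.3, 16.8, 13.5]
opening: 0.148
```

Emit:
apply_moves(moves=[[[0.005, 0, 0, 0, 0, 0, 1], [0.005, 0, 0, 0, 0, 0, 1]]])

```text
time: 14.15
eef_pos: [0.5383, -0.3531, 0.0318]
tcp_rot: [0.818, -0.575, -0.022, -0.009]
contact_force: [-5.3, 11.0, 8.8]
opening: 0.15
```

Buffers reached: it stopped after 158 mm of travel with about 18 N. I'll level the wrist while keeping light pressure.

```bash
python3 -c "
from h import *
plan([.5385,-.3547,.032],-160.2,1,.02)"
```

```text
pos [ 0.5383 -0.3531  0.0318] d [ 0.0002 -0.0016  0.0002] turn [0.6029 2.682  0.036 ] n 1 open 0.15008850045356134 F [-5.2603 11.0138  8.7604] t 14.15
[0.0015, 0.0003, -0.0003, 0.6, 2.68, 0.04, 1]
```

Emit:
apply_moves(moves=[[[0.003, 0, 0, 0.3, 1.3, 0, 1], [0.003, 0, 0, 0.3, 1.3, 0, 1]]])

```text
time: 14.35
eef_pos: [0.5387, -0.3539, 0.0317]
tcp_rot: [0.819, -0.574, -0.006, -0.003]
contact_force: [-2.5, 8.0, 6.9]
opening: 0.149
```

```bash
python3 -c "
from h import *
plan([.5385,-.3547,.032],-160.2,1,.02)"
```

```text
pos [ 0.5387 -0.3539  0.0317] d [-0.0002 -0.0008  0.0003] turn [0.1627 0.7492 0.0831] n 1 open 0.14948213325374354 F [-2.4861  7.971   6.9145] t 14.35
[0.0007, 0.0005, -0.0003, 0.16, 0.75, 0.08, 1]
```

Emit:
apply_moves(moves=[[[0.001, 0, 0, 0, 0.4, 0, 1], [0, 0, 0, 0, 0, 0, -0.1], [0, 0, 0, 0, 0, 0, -0.1], [0, 0, 0, 0, 0, 0, -0.1], [0, 0, 0, 0, 0, 0, -0.1], [0, 0, 0, 0, 0, 0, -0.1], [0, 0, 0, 0, 0, 0, -0.1]]])

```text
time: 15.05
eef_pos: [0.5389, -0.3567, 0.0303]
tcp_rot: [0.819, -0.574, -0.002, 0.001]
contact_force: [-0.6, 0.7, -0.6]
opening: 0.549
```

Emit:
apply_moves(moves=[[[-0.002, 0, -0.01, 0, 0, 0, -0.1], [-0.002, 0, -0.02, 0, 0, 0, -0.1], [-0.002, 0, -0.03, 0, 0, 0, -0.1], [-0.01, 0, -0.04, 0, 0, 0, -0.1], [-0.03, 0, -0.03, 0, 0, 0, -0.1], [-0.04, 0, -0.02, 0, 0, 0, -0.1], [-0.04, 0, 0, 0, 0, 0, -0.1], [-0.04, 0, 0, 0, 0, 0, -0.1], [0, 0, 0, 0, 0, 0, -0.1]]])

```text
time: 15.95
eef_pos: [0.4821, -0.1969, 0.1936]
tcp_rot: [0.818, -0.576, 0.002, -0.0]
contact_force: [-0.2, -0.2, 0.1]
opening: 0.55
```

```bash
python3 -c "
from h import *
i=ctrl.read_camera('scene')[190:290,350:450,::-1]; j=ctrl.read_camera('top')[145:245,350:450,::-1]
print(ctrl.get_state()['eef_pos'],ctrl.get_state()['contact_force'])
cv2.imwrite('pics/c8.png',np.hstack([cv2.resize(a,(400,400),interpolation=cv2.INTER_CUBIC) for a in(i,j)]))"
```

```text
[ 0.4835 -0.2001  0.1939] [-0.1778 -0.2736  0.4522]
```

View pics/c8.png

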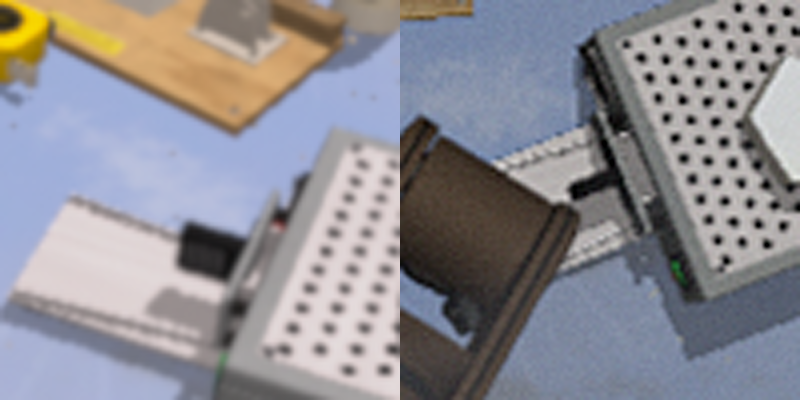

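The drawer is in, its plate standing parallel to the front face with the red roller just behind it at scene (280,222). I'll work out how far from home it is.

```bash
python3 -c "
from h import *
q=lambda a,o:(np.array(a,float)+.5)/4-.5+o
b=[.5515,-.3927,-1.226]
L=[(-77.5,56,52),(-77.5,-56,52)]
d,r=fit([('scene',L+[(-122,0,50)],q([(275,193),(226,288),(181,228)],[350,190])),('top',L+[(-122,0,50)],q([(197,115),(249,235),(171,193)],[350,145]))],[.572,-.45,-1.226],.014)
print(d,np.degrees(d[2]),r.round(1).tolist()); print('rel home',R.from_euler('z',-b[2]).apply([d[0]-.5721,d[1]+.4501,0]))
h=place([.5721,-.4501,-1.226],L+[(-122,0,50)],.014)
print((proj('top',h)-[350,145]+.5)*4-.5,(proj('scene',h)-[350,190]+.5)*4-.5)"
```

```text
[ 0.5746 -0.4482 -1.2083] -69.23312415349766 [[-0.4, -1.5], [-0.8, 2.7], [-0.7, -1.5], [0.7, -1.3], [1.0, -0.2], [1.4, -0.1]]
rel home [-0.001  0.003  0.   ]
[[202.6867 110.9365]
 [253.7333 236.1342]
 [177.9345 193.0452]] [[275.7726 189.5767]
 [221.7037 300.3599]
 [179.2059 223.1722]]
```

```bash
python3 -c "
from h import *
a=ctrl.read_camera('scene')[200:280,380:440].astype(float)
for _ in range(5): b=ctrl.read_camera('scene')[200:280,380:440].astype(float)
print('diff',abs(a-b).mean(),abs(a-b).max(), ctrl.get_state()['time'])
print(ctrl.sign_off())"
```

```text
diff 0.2995833333333333 2.0 16.35
the job is handed in; nothing more can be done
None
```

The drawer is back in the sanding table, and I handed the job in at 16.35 s of the 45 s allowed. I never measured the lever angle directly, and sign-off gave no verdict.

- **Landing:** I carried the drawer by its body and set it flat on the landing. It stood about 1 mm off the middle line and 158 mm short of home, and I let go.
- **Sliding in:** I took it by the pull tab and slid it in until the buffers stopped it at about 20 N. I then levelled the wrist under light pressure, let go and backed away.
- **Position:** By the arm's travel the drawer is within 1 mm of home. The camera fit gives 1 mm short and 3 mm sideways, but its image residuals of up to 2.7 px make it good only to several millimetres.
- **Interlock:** The last picture shows the roller behind the front plate. That the lever is pressed follows from this and from the drawer resting on the buffers.
- **At rest:** Repeated pictures over 0.25 s showed no movement, and the force readings show nothing touching the arm.
- **Other things on the table:** The arm stayed clear of them. I did not measure their positions at the end; the tape measure looked undisturbed in the pictures.
- **Disagreement:** The open fingertips appeared about 30 mm behind the tool point in the camera, against the 13 mm stated. A fit over several pictures showed no sideways error, so I carried on.

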